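Set the jaw of a module jig to its gauge mark with the thumbwheel

ROBOT

A 6-joint arm with a two-finger parallel gripper is mounted at the origin on the work surface. World frame = base frame: x ahead of the robot, y to its left, z up, the work surface at z = 0. Lengths are in mm, angles in rad, forces in N, time in s.
With the tool pointing down it reaches from about 350 to 875 mm from the base axis. Payload 4.2 kg.
Tool frame: the origin (TCP) lies midway between the tips of the shut fingers; the grasp point (between the pads) lies 19 mm behind it; x points along the fingers, y is the direction in which the jaws open and shut, and the axes are right-handed (so a half turn about x gives the same grasp; the last joint's range is limited). The gripper opens to 87 mm and grips with 3 to 60 N. Pads are 19 mm wide; open, the fingers measure 117 mm over their backs; the gripper's body (75 mm by 190 mm) begins 51 mm behind the grasp point.
Start: joints at [1.379, 0.385, 0.008, 0, -1.194, -0.259], TCP at [272.27, 562.555, 222.55] pointing down, gripper open.
Joint ranges: [-3.14, 3.14], [-1.21, 2.06], [-1.07, 1.41], [-3.16, 2.05], [-2.99, -0.16], [-3.1, 3.1]. Speed limits (rad/s): [2.79, 2.79, 3.14, 3.14, 3.14, 3.14].

INTERFACE

Orientations are given as a unit quaternion [x, y, z, w].
In Python, from workcell import robot gives the robot as it stands. Calls block until the motion is done:
- robot.move_ptp(position, orientation): joint-space move of the TCP to a pose.
- robot.line_to(position, frame=None, vel=150, threshold=None): straight line of the TCP; frame=None keeps the orientation; vel is the mean speed in mm/s. With threshold (N) it stops when the force on the tool has changed by that much, and returns True; else False.
- robot.move_joints(angles): joint-space move.
- robot.gripper_to(opening, grasp_force=None): finger opening in mm; grasp_force is the grip in N (None keeps the last); returns when the fingers have stopped.
- robot.pause(seconds).
- robot.ik(position, orientation): joint angles nearest the present ones, or None.
- robot.state(): the state.
- robot.get_image(name): name is "scene" or "top"; returns a dict with "img" (400x640x3 uint8, red, green, blue), "range_z" (400x640 float32, mm along the optical axis (not along the pixel's ray), 0 where there is no reading), "fx", "fy", "cx", "cy" (pixels), "rvec" (rotation vector, rad) and "tvec" (3), from world to camera coordinates, as OpenCV has them. Camera axes: x right, y down, z forward; pixel columns grow to the right and rows downward; lengths in mm; the calibration is good to about 2 mm. A picture is of the moment at which its call begins.
A pose or a line that the arm cannot do raises robot.MotionError and nothing moves.
- robot.finish_job(): hands the job in, once; it reports no verdict.
Trained networks look in a picture, given as the dict that the camera call returned (one of the last four; its "shot" number tells which), for a name from the list of things; names that differ only in an ending like _2 or _b are one class to them, and where a whole thing is asked for, a point or a joint stands for the part that bears it (a point fixed in the world has none). Each returns a list of dicts, best first, with "score" (0 to 1); they miss things now and then, are a little off and sometimes report something else, mostly with a low value. They report only what shows in the picture. A call takes as long as a camera call.
- robot.spot_in(picture, thing): "centre" ([x, y, z] in mm, in world coordinates, good to about 4 mm: the middle of the surface that is visible of it).
- robot.cut_out(picture, thing): "region" (400x640 bool, what is visible of it).
- robot.place_of(picture, thing): "centre" ([x, y, z] in mm, in world coordinates, good to about 4 mm: a listed point, or the origin of a listed thing).
The state is a dict: "time_s": time; "q": joint angles; "qd": joint speeds; "joint_efforts": joint torques, N m; "position": TCP position; "eef_rot": TCP orientation; "ft_force": force on the tool from outside, world axes, zero at the start; "torque": the same for the moment, N m; "gripper_width": finger opening in mm.
Only numpy, scipy, OpenCV 4.12 (cv2) and the standard library are available. Lean on these libraries where they do the work, as an engineer would, in place of code of your own. Each camera call takes 0.05 s, during which the arm holds its last target.

TASK

Roll the knurled wheel of the jig under a fingertip until the sliding jaw has closed in to the gauge mark, its front face in line with the thin brass blade. Move the jaw only by its wheel, never push it directly; leave the module in the jig and the things around it standing where they are, lift or carry nothing, and finish with the hand clear of everything.

Things in the scene. Friction and masses are not known exactly. Their poses are not given: they have to be found in the camera images.
- jig: aluminium base plate fixed to the table, 130 x 300 x 12 mm (x, y, z); origin on the table, plate y -135 to +165 mm. Fixed stop at y = -122 to -100 mm, 48 mm high; the jaw slides along y; the wheel is at y = +85 mm between two cheeks 50 mm long (inner faces at x = -19 and +19 mm, tops at z = 52 mm); a gear cover on the -x side reaches x = -38 mm, z = 46 mm.
- wheel: dark steel knurled wheel, 49 mm across its 36 ribs, 30 mm wide; origin at its centre, axle along the jig's x axis; only its upper part is free. The jaw moves 8 mm per radian, one third of the fingertip's travel. Turning takes about 0.045 N m (2 N at the rim); it stays where it is left. A stroke over the crown is 20 to 25 mm, so several are needed.
- crown (a point): highest point of the wheel's rim, 68.5 mm above the table, 16 mm above the cheeks; fixed to the jig. With a fingertip pressed here from above (some 4 to 15 N; the wheel does not give way) and drawn along the jig's -y (to the fixed stop), the wheel rolls and the jaw moves along -y too: the gap closes. Drawn along +y it opens.
- jaw: sliding jaw, plain steel block 66 x 24 x 30 mm (x, y, z), top 43 mm above the table; axes as the jig. Origin: middle of the lower edge of its front face, which looks along -y to the fixed stop; the block lies on the +y side of it. A dark rack bar runs from it along +y into the gear cover. It starts 10 to 40 mm to the +y side of the mark.
- gauge: gauge mark: small fixed brass rider on the jig's +x edge, 14 mm wide, with a thin upright blade (2 mm thick, 22 mm high) pointing at the jaw; axes as the jig. Origin at the middle of the blade, on the plate's top. The jaw is set when its origin and this one have the same y in the jig's axes.
- module: white relay module, 50 x 30 x 48 mm, standing loose on the jig plate between the fixed stop and the jaw; origin under its centre. Leave alone.
- contactor: black and grey contactor, 50 x 45 x 62 mm, loose on the table by the jig; origin under its centre. Leave alone.
- tape: roll of tape lying flat, 66 mm across, 19 mm high, loose on the table by the jig; origin under its centre. Leave alone.
- screwdriver: screwdriver 180 mm long lying on the table beyond the jig, along its own x axis. Leave alone.

How it is judged (in metres and radians):
On the way:
1. a fingertip is on the knurled wheel while the jaw is still more than 5 mm from the mark (contact force between the fingers and wheel above 0.5 N and y of jaw in the frame of gauge above 0.005 m), for 0.1 s.
At the end, for the whole second after the job is handed in: the jaw's front face is level with the gauge blade within 2.5 mm either way and at rest; the module is within 10 mm, the contactor, tape and screwdriver within 15 mm of where they started (y of jaw in the frame of gauge between -0.0025 and 0.0025 m and linear speed of jaw below 0.003 m/s and distance of module from where it was at the start of the episode below 0.01 m and distance of each of contactor, tape, screwdriver from where it was at the start of the episode below 0.015 m); the robot touches nothing.
It fails at once if the jaw itself is pushed (over 2 N) by the hand or arm (contact force between any of the fingers, the arm and jaw above 2 N).
It fails at once if the module is shifted or lifted by over 10 mm (distance of module from where it was at the start of the episode above 0.01 m).
It fails at once if the contactor, tape or screwdriver is shifted or lifted by over 15 mm (distance of any of contactor, tape, screwdriver from where it was at the start of the episode above 0.015 m).
It also fails if it takes over 45 s, if anything falls off the work surface, if the arm or the gripper's body presses on something with over 40 N, if the wrist force passes 120 N, or if a joint passes its speed limit or range.

## Working session

There is one attempt and no reset: what is moved stays moved. The work goes in short steps, each a Python script; the robot and the scene stay as the last script left them, time stands still between calls to the robot, and variables do not carry over. Pictures are saved under pics/ and viewed, and the job is handed in when it is done.

```bash
mkdir -p pics; ls
cat > h.py <<'E'
import numpy as np, cv2
from workcell import robot
def save(p,name): cv2.imwrite('pics/'+name,p['img'][:,:,::-1])
def cam(p):
    R,_=cv2.Rodrigues(np.array(p['rvec'],float)); return R,np.array(p['tvec'],float).reshape(3)
def pts(p,mask):
    v,u=np.nonzero(mask&(p['range_z']>0)); z=p['range_z'][v,u]
    c=np.stack([(u-p['cx'])/p['fx']*z,(v-p['cy'])/p['fy']*z,z],1)
    R,t=cam(p); return (c-t)@R,u,v
def proj(p,X):
    R,t=cam(p); K=np.array([[p['fx'],0,p['cx']],[0,p['fy'],p['cy']],[0,0,1.]])
    return cv2.projectPoints(np.array(X,float).reshape(-1,1,3),R,t,K,None)[0].reshape(-1,2)
E
python3 - <<'E'
from h import *
s=robot.state();print(s)
for n in ['scene','top']:
    p=robot.get_image(n);save(p,n+'0.png')
    R,t=cam(p);print(n,-R.T@t)
    for th in ['jig','wheel','crown','jaw','gauge','module','contactor','tape','screwdriver']:
        print(th,[(np.round(d['centre'],1).tolist(),round(d['score'],2)) for d in robot.place_of(p,th)[:2]])
print(robot.state()['time_s'])
E
```

```text
pics
{'time_s': 0.0, 'q': array([ 1.37861639e+00,  3.85579404e-01,  6.63711779e-03, -4.79101787e-04,
       -1.19399992e+00, -2.58590357e-01]), 'qd': array([-0.00162121,  0.00065062, -0.00060337, -0.00105482, -0.00027662,
        0.00079314]), 'joint_efforts': array([-9.93902286e-04, -3.90662169e+01,  1.87403387e+01,  4.21998248e+00,
        1.10319440e-02, -1.91099930e-04]), 'position': array([272.02009679, 562.03813414, 221.45318278]), 'eef_rot': array([-0.68907616,  0.1588498 ,  0.68934049,  0.15732281]), 'ft_force': array([-0.04907174,  0.228018  , -0.56752387]), 'torque': array([ 0.02874356, -0.00344773,  0.03826158]), 'gripper_width': 87.66802513922461}
scene [ 873.17251106 -335.92835342  752.8438966 ]
jig [([506.2, -0.0, -1.2], 0.57)]
wheel [([512.5, 83.1, 46.9], 0.93)]
crown [([513.0, 83.4, 69.6], 0.57)]
jaw [([506.7, 1.4, 11.4], 0.92)]
gauge [([556.8, -17.6, 8.3], 0.42)]
module [([501.9, -77.6, 11.3], 0.6)]
contactor [([551.4, 239.0, 1.8], 0.66)]
tape [([635.2, 88.4, -4.8], 0.94)]
screwdriver [([646.2, -130.2, 0.6], 0.8)]
top [579.03982183  17.4600479  832.49536518]
jig [([504.6, -4.9, 2.0], 0.66), ([512.8, 82.5, 68.1], 0.18)]
wheel [([511.3, 82.7, 43.0], 0.55)]
crown [([511.8, 84.5, 65.6], 0.8), ([503.4, -78.5, 11.1], 0.67)]
jaw [([508.1, -2.3, 8.0], 0.8)]
gauge [([555.5, -18.7, 12.9], 0.4)]
module [([504.7, -77.6, 9.5], 0.93), ([551.1, 242.3, 2.8], 0.66)]
contactor [([551.3, 245.6, 0.5], 0.83)]
tape [([633.9, 85.2, 2.5], 0.95)]
screwdriver [([645.1, -127.9, 1.2], 0.88)]
1.0
```

View pics/scene0.png

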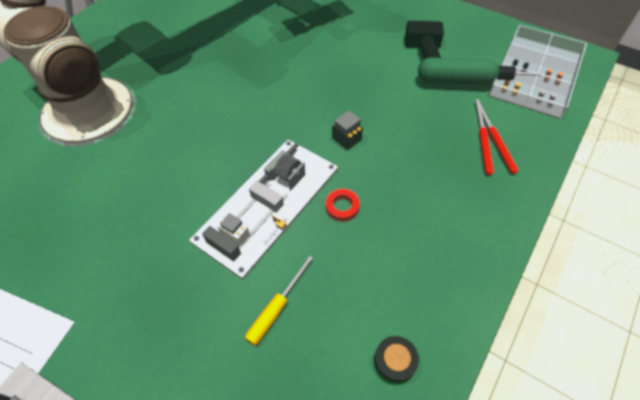

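View pics/top0.png

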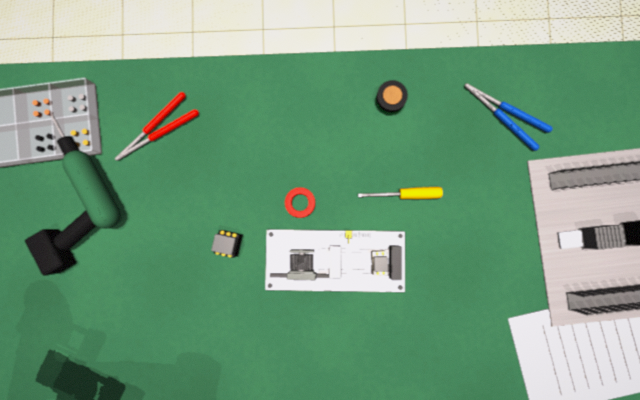

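Run:
```python
from h import *
p=robot.get_image('top');img=p['img']
c=img[220:300,255:415];cv2.imwrite('pics/topz.png',cv2.resize(c[:,:,::-1],None,fx=5,fy=5,interpolation=cv2.INTER_CUBIC))
q=robot.get_image('scene')
c=q['img'][130:280,180:350];cv2.imwrite('pics/scz.png',cv2.resize(c[:,:,::-1],None,fx=4,fy=4,interpolation=cv2.INTER_CUBIC))
P,u,v=pts(p,np.ones((400,640),bool))
m=(abs(P[:,2]-12)<5)&(img[v,u].min(1)>150)&(abs(P[:,0]-505)<90)&(abs(P[:,1]-15)<180)
r=cv2.minAreaRect(P[m][:,:2].astype(np.float32));print(r,np.median(P[m][:,2]))
# line fits on long edges
A=P[m]
for s in (1,-1):
    ys=np.arange(-120,150,4);e=[]
    for y in ys:
        k=A[abs(A[:,1]-y)<2.5]
        e.append((k[:,0]*s).max()*s if len(k) else np.nan)
    e=np.array(e);ok=np.isfinite(e);f=np.polyfit(ys[ok],e[ok],1);print(f)
for th in ['jaw','gauge','wheel']:
    d=robot.cut_out(p,th)
    if d:
        M=d[0]['region'];X,u,v=pts(p,M);print(th,d[0]['score'],M.sum(),u.min(),u.max(),v.min(),v.max(),X.min(0).round(1),X.max(0).round(1))
```

```text
((506.7614440917969, 15.142532348632812), (299.1201477050781, 130.03199768066406), 87.66434478759766) 12.494766843568915
[4.52366256e-02 5.69428164e+02]
[4.21809461e-02 4.42267844e+02]
jaw 0.78 465 271 341 246 277 [474.1   1.7  10.8] [539.5 150.3  47. ]
gauge 0.38 45 346 352 231 237 [556.3 -23.4  21. ] [569.3 -10.4  36.1]
wheel 0.96 365 290 312 253 270 [492.1  61.6  42.1] [527.1 108.1  71.2]
```

View pics/topz.png

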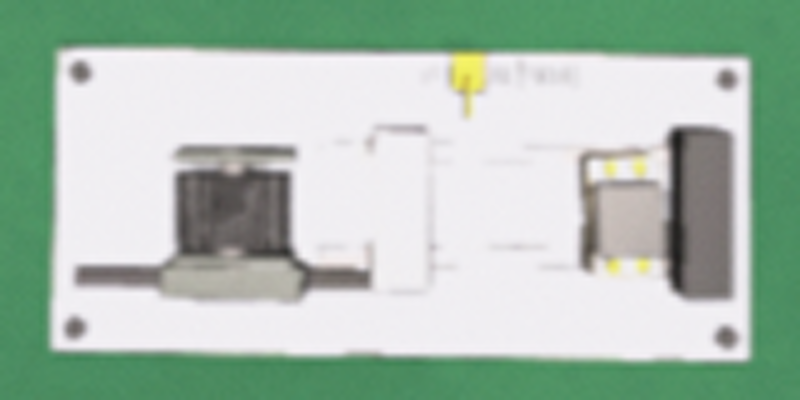

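View pics/scz.png

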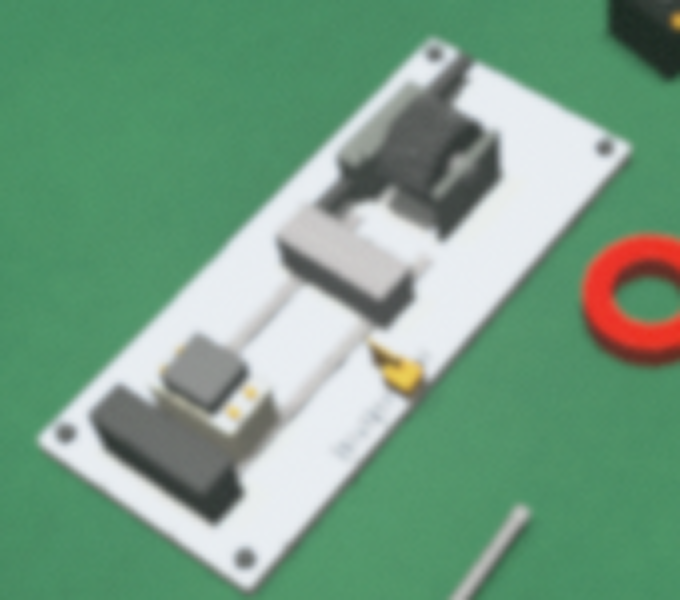

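```bash
cat >> h.py <<'E'
from scipy.spatial.transform import Rotation as Rot
YAW=0.0435
d=np.array([np.sin(YAW),np.cos(YAW),0]); ex=np.array([np.cos(YAW),-np.sin(YAW),0])
CR=np.array([509.7,85.0,68.5])
def st(tag):
    s=robot.state();print(tag,'t',round(s['time_s'],2),s['position'].round(1),'F',s['ft_force'].round(1),'gw',round(s['gripper_width'],1));return s
E
python3 - <<'E'
from h import *
s=robot.state();print(Rot.from_quat(s['eef_rot']).as_matrix().round(2))
for n,y in (('open along jig x',ex),('-x',-ex),('y',d),('-y',-d)):
    x=np.array([0,0,-1.]);q=Rot.from_matrix(np.stack([x,y,np.cross(x,y)],1)).as_quat()
    print(n,q.round(4),robot.ik(CR+[0,0,60],q))
p=robot.get_image('top');print(p['fx'])
E
```

```text
[[ 0.   -0.44 -0.9 ]
 [ 0.   -0.9   0.44]
 [-1.   -0.    0.  ]]
open along jig x [ 0.5108  0.489  -0.5108  0.489 ] [ 0.47964533  0.29489411 -0.38793864  0.         -0.88796358  2.61844732]
-x [-0.489   0.5108  0.489   0.5108] [ 0.47964533  0.29489411 -0.38793864  0.         -0.88796358 -0.52314533]
y [ 0.0154  0.7069 -0.0154  0.7069] [ 0.47964533  0.29489411 -0.38793864  0.         -0.88796358 -2.09394166]
-y [ 0.7069 -0.0154 -0.7069 -0.0154] [ 0.47964533  0.29489411 -0.38793864  0.         -0.88796358  1.047651  ]
377.1301224414419
```

```bash
cat >> h.py <<'E'
_x=np.array([0,0,-1.]);Q=Rot.from_matrix(np.stack([_x,-ex,np.cross(_x,-ex)],1)).as_quat()
def touch(off,press):
    """come down at off (mm along jig y from crown) and press; returns z of contact"""
    a=CR+d*off
    robot.line_to((a+[0,0,12]).tolist(),vel=120)
    hit=robot.line_to((a+[0,0,-4]).tolist(),vel=12,threshold=3)
    s=st('touch %s'%hit);z=s['position'][2]
    return hit,z
E
python3 - <<'E'
from h import *
robot.gripper_to(0,40)
robot.move_ptp((CR+d*10+[0,0,40]).tolist(),Q)
st('above')
hit,z=touch(10,1)
E
```

```text
above t 4.77 [510.5  95.9 108.8] F [0.8 0.5 0.7] gw 0.5
touch True t 6.11 [510.1  94.9  68.5] F [-0.4  0.5  4.2] gw 0.5
```

Run:
```python
from h import *
a=CR+d*10; 
robot.line_to((a+[0,0,-0.8]).tolist(),vel=10); st('pressed')
robot.line_to((CR+d*0+[0,0,-0.8]).tolist(),vel=40); st('mid')
robot.line_to((CR+d*-10+[0,0,-0.8]).tolist(),vel=40); st('end')
robot.line_to((CR+d*-10+[0,0,15]).tolist(),vel=80); st('up')
p=robot.get_image('scene');q=robot.get_image('top');save(q,'top1.png')
c=p['img'][130:280,180:350];cv2.imwrite('pics/scz1.png',cv2.resize(c[:,:,::-1],None,fx=4,fy=4,interpolation=cv2.INTER_CUBIC))
for i,pp in enumerate((p,q)): print([(np.round(x['centre'],1).tolist(),x['score']) for x in robot.place_of(pp,'jaw')[:1]])
```

```text
pressed t 6.36 [510.2  95.   68.4] F [-1.3 -0.8  6.5] gw 0.4
mid t 6.76 [510.   85.   68.6] F [-1.8  1.1  6.3] gw 0.2
end t 7.16 [509.8  75.1  68.5] F [-1.6 -0.4  5.5] gw 0.6
up t 7.51 [509.3  75.1  83.6] F [-0.1 -0.6 -0.1] gw 0.3
[([503.9, -1.7, 11.4], 0.58)]
[([506.9, -6.6, 11.5], 0.9)]
```

View pics/scz1.png

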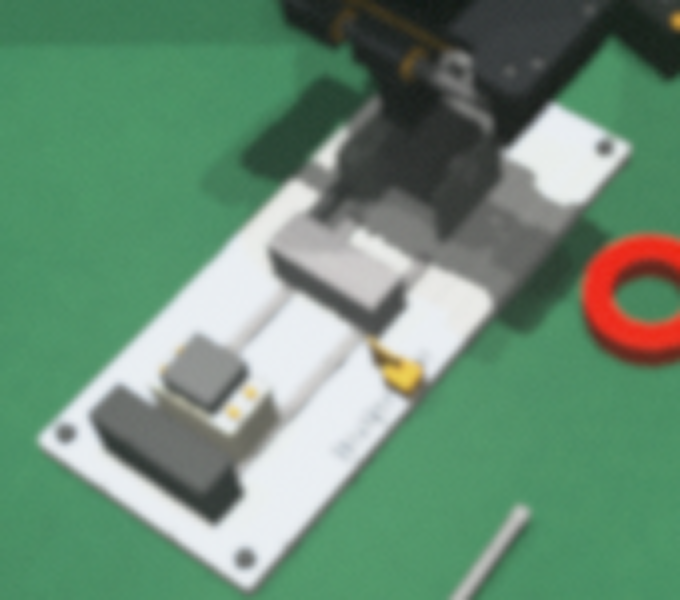

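View pics/top1.png

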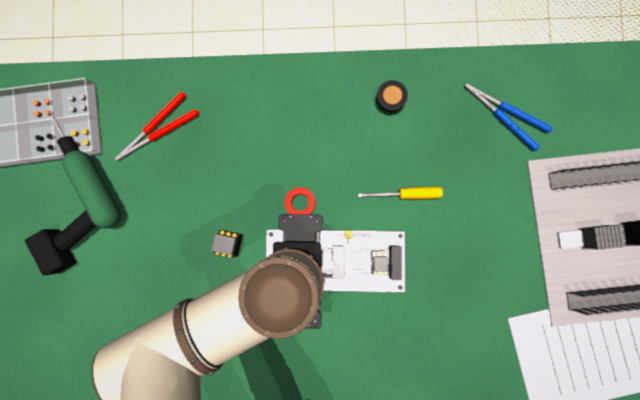

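```bash
cat >> h.py <<'E'
def unproj(p,u,v,z):
    R,t=cam(p);C=-R.T@t
    r=np.stack([(u-p['cx'])/p['fx'],(v-p['cy'])/p['fy'],np.ones_like(u)],-1)@R
    return C+r*((z-C[2])/r[...,2])[...,None]
O=np.array([506.1,0.1,0])
def jy(X): return (X-O)@d
def jx(X): return (X-O)@ex
def measure(p):
    P,u,v=pts(p,np.ones((400,640),bool))
    X=jx(P);Y=jy(P)
    jaw=(abs(P[:,2]-43)<7)&(abs(X)<28)&(Y>-45)&(Y<45)
    e=[]
    for r in np.unique(v[jaw]):
        k=jaw&(v==r)
        if k.sum()>=4: e.append((u[k].max()+.5,r))
    e=np.array(e,float);W=unproj(p,e[:,0],e[:,1],43.);ye=jy(W)
    j=np.median(ye);jm=ye[abs(ye-j)<3].mean()
    img=p['img'].astype(float)
    yel=np.clip((img[:,:,0]+img[:,:,1])/2-img[:,:,2]-25,0,None)
    # blade: yellow at jig x 36..47 (below rider)
    vv,uu=np.mgrid[225:250,335:362];B=unproj(p,uu.astype(float),vv.astype(float),32.)
    bx=jx(B);by=jy(B);w=yel[225:250,335:362]
    out=[]
    for lo,hi in ((36,50),(36,46),(50,64)):
        m=(bx>lo)&(bx<hi);out.append((w[m]*by[m]).sum()/w[m].sum())
    return jm,ye.std(),len(ye),np.round(out,2)
E
python3 - <<'E'
from h import *
p=robot.get_image('top');print(measure(p))
np.set_printoptions(linewidth=200)
print((p['range_z'][240:284:3,330:350]).round(0).astype(int))
img=p['img'].astype(int);print(((img[:,:,0]+img[:,:,1])//2-img[:,:,2])[229:248,340:356])
p0=robot.get_image('scene');
g=cv2.imread('pics/top0.png')[:,:,::-1];p2=dict(p);p2['img']=g;print('blade in first',measure(p2)[3])
E
```

```text
(np.float64(-4.7701036719536924), np.float64(0.48923874775294807), 27, array([-12.95, -12.7 , -12.29]))
[[819 817 815 816 814 816 818 817 816 817 815 817 814 814 815 817 818 816 815 793]
 [816 818 814 817 817 815 816 816 818 816 818 812 816 818 816 816 818 817 816 795]
 [818 815 817 785 785 784 784 784 781 784 783 785 783 785 784 814 819 818 815 816]
 [811 814 814 784 782 785 784 783 784 784 786 785 783 786 784 811 811 812 811 812]
 [815 815 818 784 784 783 785 782 785 784 782 784 782 786 782 813 814 813 812 815]
 [813 817 816 784 784 782 784 783 783 787 784 785 782 784 784 815 815 815 814 815]
 [814 812 815 784 783 783 785 782 784 783 783 782 782 783 782 814 812 811 815 812]
 [814 813 811 782 781 782 783 785 782 782 783 780 784 783 784 812 811 814 812 813]
 [812 813 815 781 784 784 781 782 782 781 782 781 782 783 780 813 812 813 814 812]
 [814 811 815 782 782 782 782 782 783 785 782 784 780 781 783 813 816 815 814 812]
 [813 810 810 783 782 782 782 782 779 783 781 782 780 782 780 810 809 810 809 813]
 [812 814 813 782 781 783 781 781 781 783 781 782 780 782 782 813 815 811 808 810]

[... 861 characters left out ...]
3  -3  -3  -4   2  22  39  85  84  42  15  -3  -2  -4  -3]
 [ -2  -4  -3  -3  -4  -5  -5   9  65  45   1  -5  -3  -3  -2  -3]
 [ -2  -2  -2  -3  -3  -4  -4   7  63  39  -1  -5  -3  -3  -3  -3]
 [ -3  -2  -2  -3  -2  -3  -3   7  64  38   1  -4  -3  -3  -3  -2]
 [ -3  -3  -3  -2  -3  -3  -3   8  58  34   2  -4  -3  -2  -2  -2]
 [ -3  -3  -3  -2  -3  -3  -3   1  29  16   0  -3  -4  -3  -3  -3]
 [ -3  -3  -2  -3  -3  -2  -3  -3   0   0  -2  -3  -2  -2  -2  -2]
 [ -2  -4  -4  -3  -3  -3  -2  -4  -3  -3  -3  -2  -3  -2  -3  -3]
 [ -1  -1  -2   0  -2  -3  -3  -3  -2  -3  -3  -3  -3  -2  -2  -3]
 [ -4  -3  -1  -2  -3  -1  -3  -2  -3  -3  -3  -2  -3  -2  -3  -2]]
blade in first [-12.96 -12.71 -12.3 ]
```

Run:
```python
from h import *
np.set_printoptions(linewidth=200,suppress=True)
def box(x0,x1,y0,y1,z0,z1):
    return [O+ex*x+d*y+np.array([0,0,z]) for z in (z0,z1) for x,y in ((x0,y0),(x1,y0),(x1,y1),(x0,y1))]
for n,roi in (('top',(220,300,255,415,5)),('scene',(130,280,180,350,4))):
    p=robot.get_image(n);a,b,c,e,f=roi
    im=cv2.resize(p['img'][a:b,c:e,::-1],None,fx=f,fy=f,interpolation=cv2.INTER_CUBIC)
    def dr(X,col,idx):
        q=((proj(p,X)-[c,a]+.5)*f).round().astype(int)
        for i,j in idx: cv2.line(im,tuple(map(int,q[i])),tuple(map(int,q[j])),col,1,cv2.LINE_AA)
    E=[(0,1),(1,2),(2,3),(3,0),(4,5),(5,6),(6,7),(7,4),(0,4),(1,5),(2,6),(3,7)]
    dr(box(-65,65,-135,165,0,12),(255,0,0),E)
    dr(box(-33,33,-4.8,19.2,13,43),(0,0,255),E)
    dr(box(38,50,-13.7,-11.7,12,34),(255,0,255),E)
    dr(box(-33,33,-122,-100,12,48),(255,128,0),E)
    cv2.imwrite(f'pics/ov_{n}.png',im)
    if n=='top':
        P,u,v=pts(p,np.ones((400,640),bool))
        for r in (238,239,240,241,242):
            for k in (347,348,349,350):
                i=r*640+k; m=(u==k)&(v==r); print(r,k,P[m].round(1).tolist())
```

```text
238 347 [[554.0, -12.8, 11.0]]
238 348 [[553.9, -14.9, 12.2]]
238 349 [[554.5, -16.2, 33.7]]
238 350 [[553.9, -19.2, 13.9]]
239 347 [[551.9, -12.6, 13.8]]
239 348 [[551.8, -14.9, 11.7]]
239 349 [[552.5, -16.1, 34.1]]
239 350 [[551.7, -19.1, 13.3]]
240 347 [[549.7, -12.6, 12.8]]
240 348 [[549.6, -14.8, 11.7]]
240 349 [[550.4, -16.0, 34.3]]
240 350 [[549.5, -19.1, 12.4]]
241 347 [[547.5, -12.6, 11.0]]
241 348 [[547.5, -14.7, 13.0]]
241 349 [[548.3, -16.0, 33.9]]
241 350 [[547.4, -19.0, 13.2]]
242 347 [[545.4, -12.5, 13.1]]
242 348 [[545.3, -14.7, 12.2]]
242 349 [[546.2, -15.9, 34.4]]
242 350 [[545.2, -19.0, 12.4]]
```

View pics/ov_top.png

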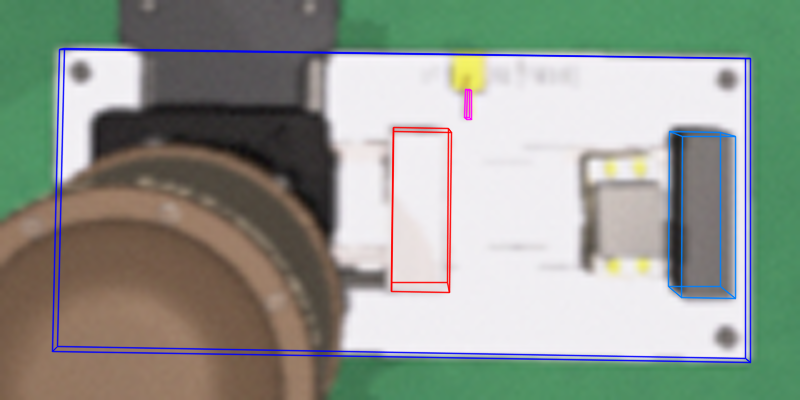

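View pics/ov_scene.png

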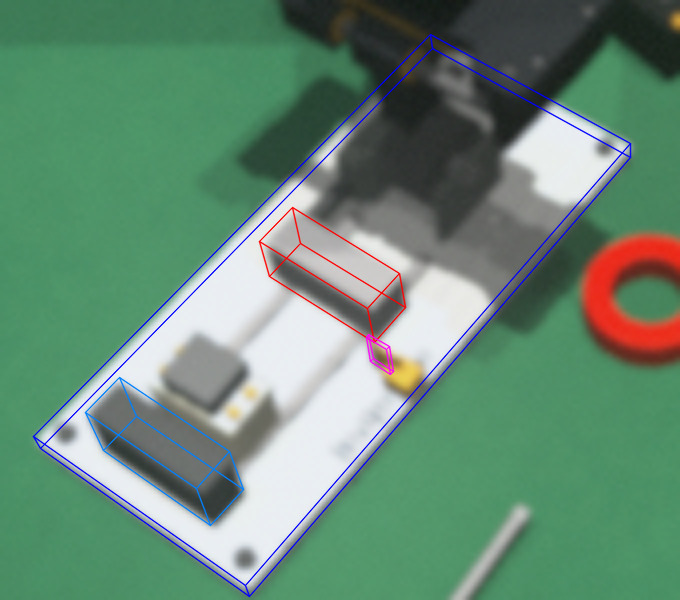

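Run:
```python
from h import *
np.set_printoptions(linewidth=200,suppress=True)
p=robot.get_image('top')
r=p['range_z'];g=p['img'].astype(float).mean(2)
for v in range(250,276,4):
    zs=r[v,380:410]; print(v,'stop depth last px',[k+380 for k in range(30) if zs[k]<790][-1], 'col',g[v,396:406].round(0).astype(int),'depth first', [k+380 for k in range(30) if zs[k]<790][0],'col',g[v,384:394].astype(int))
print('jaw col');
for v in range(246,278,4): print(v,g[v,330:350].astype(int), [k for k in range(330,350) if r[v,k]<795])
q=robot.get_image('scene');print(q['range_z'][195:215,240:280:2].astype(int)[:3])
```

```text
250 stop depth last px 401 col [122 121 119 118 127 169 223 238 207 130] depth first 391 col [194 218 231 229 189  95  40  76 112 121]
254 stop depth last px 401 col [121 120 120 118 127 168 224 237 208 131] depth first 380 col [224 237 235 231 197 104  43  80 113 123]
258 stop depth last px 404 col [121 119 119 117 124 167 223 237 207 132] depth first 380 col [188 184 181 180 158  86  43  81 113 120]
262 stop depth last px 401 col [121 122 119 116 124 166 223 237 212 140] depth first 380 col [186 185 186 184 155  84  43  83 114 119]
266 stop depth last px 409 col [119 119 117 116 126 167 223 237 214 140] depth first 380 col [183 182 179 153 102  52  35  61  98 117]
270 stop depth last px 401 col [117 117 117 115 122 167 222 237 212 141] depth first 380 col [174 175 174 149 100  52  31  63  99 117]
274 stop depth last px 401 col [119 117 116 115 122 167 223 236 212 141] depth first 380 col [219 232 231 205 138  65  41  80 113 120]
jaw col
246 [240 237 221 198 201 203 204 201 193 188 191 194 204 221 234 240 240 240 240 240] [333, 334, 335, 336, 337, 338, 339, 340, 341, 342, 343, 344, 
[... 588 characters left out ...]
344]
266 [240 239 234 227 226 226 228 228 228 234 238 240 238 229 227 237 240 240 239 240] [333, 334, 335, 336, 337, 338, 339, 340, 341, 342, 343, 344]
270 [218 214 219 226 225 227 226 227 227 229 229 234 236 225 219 233 239 239 240 240] [333, 334, 335, 336, 337, 338, 339, 340, 341, 342, 343, 344]
274 [127 127 173 222 227 226 226 226 228 228 226 227 228 221 218 233 239 239 240 239] [330, 331, 333, 334, 335, 336, 337, 338, 339, 340, 341, 342, 343]
[[897 899 900 899 881 876 866 860 860 860 860 862 862 857 861 859 858 859 859 895]
 [899 892 899 895 885 879 872 862 858 859 858 859 860 860 860 858 858 858 857 859]
 [892 896 896 894 896 881 878 867 863 856 860 859 859 858 859 859 858 861 858 856]]
```

```bash
cat >> h.py <<'E'
def stroke(a,b):
    touch(a,1)
    robot.line_to((CR+d*a+[0,0,-0.8]).tolist(),vel=10); st('pressed')
    robot.line_to((CR+d*b+[0,0,-0.8]).tolist(),vel=35); st('end')
    robot.line_to((CR+d*b+[0,0,15]).tolist(),vel=80)
def edges():
    p=robot.get_image('top');print(measure(p))
    r=p['range_z'];print([(v,[k for k in range(330,365) if abs(r[v,k]-783)<12][-1:]) for v in range(247,275)])
E
python3 - <<'E'
from h import *
robot.line_to((CR+d*10+[0,0,15]).tolist(),vel=100)
stroke(10,-10)
edges();edges()
E
```

```text
touch True t 9.57 [510.1  95.   68.2] F [-0.5 -0.1  3.5] gw 0.3
pressed t 9.82 [510.2  95.   68.2] F [-1.7 -0.5  5.2] gw 0.4
end t 10.55 [509.7  75.2  68.4] F [-1.8  0.5  5.6] gw 0.6
(np.float64(-11.145399926447336), np.float64(0.16143519921333996), 27, array([-12.96, -12.7 , -12.3 ]))
[(247, [347]), (248, [347]), (249, [347]), (250, [347]), (251, [347]), (252, [347]), (253, [347]), (254, [347]), (255, [347]), (256, [347]), (257, [347]), (258, [347]), (259, [347]), (260, [347]), (261, [347]), (262, [347]), (263, [347]), (264, [347]), (265, [347]), (266, [347]), (267, [347]), (268, [347]), (269, [347]), (270, [347]), (271, [347]), (272, [347]), (273, [347]), (274, [347])]
(np.float64(-11.145399926447336), np.float64(0.16143519921333996), 27, array([-12.97, -12.7 , -12.31]))
[(247, [347]), (248, [347]), (249, [347]), (250, [347]), (251, [347]), (252, [347]), (253, [347]), (254, [347]), (255, [347]), (256, [347]), (257, [347]), (258, [347]), (259, [347]), (260, [347]), (261, [347]), (262, [347]), (263, [347]), (264, [347]), (265, [347]), (266, [347]), (267, [347]), (268, [347]), (269, [347]), (270, [347]), (271, [347]), (272, [347]), (273, [347]), (274, [347])]
```

Run:
```python
from h import *
robot.line_to((CR+d*4+[0,0,15]).tolist(),vel=100)
stroke(4,-4)
edges()
p=robot.get_image('scene')
a,b,c,e=165,235,235,305
cv2.imwrite('pics/sc3.png',cv2.resize(p['img'][a:b,c:e,::-1],None,fx=8,fy=8,interpolation=cv2.INTER_CUBIC))
q=robot.get_image('top');print('blade sees',[(v,[k for k in range(345,353) if q['range_z'][v,k]<803]) for v in range(236,246)])
cv2.imwrite('pics/top3.png',cv2.resize(q['img'][225:285,320:370,::-1],None,fx=10,fy=10,interpolation=cv2.INTER_CUBIC))
g=q['img'].astype(int).mean(2)
for v in range(250,275,4): print(v,g[v,342:356].astype(int))
```

```text
touch True t 12.49 [509.8  89.   68.6] F [-1.2  0.7  3.7] gw 0.7
pressed t 12.74 [509.9  89.   68.5] F [-3.2 -0.6  7.6] gw 0.6
end t 13.12 [509.8  81.1  68.6] F [-2.4  0.6  6.7] gw 0.3
(np.float64(-13.219002923264823), np.float64(0.1587919953178783), 27, array([-12.93, -12.69, -12.29]))
[(247, [348]), (248, [348]), (249, [348]), (250, [348]), (251, [348]), (252, [348]), (253, [348]), (254, [348]), (255, [348]), (256, [348]), (257, [348]), (258, [348]), (259, [348]), (260, [348]), (261, [348]), (262, [348]), (263, [348]), (264, [348]), (265, [348]), (266, [348]), (267, [348]), (268, [348]), (269, [348]), (270, [348]), (271, [348]), (272, [348]), (273, [348]), (274, [348])]
blade sees [(236, [349]), (237, [347, 349]), (238, [349]), (239, [349]), (240, [349]), (241, [349]), (242, [349]), (243, [349]), (244, []), (245, [])]
250 [240 240 240 240 240 239 238 237 240 240 240 240 239 240]
254 [240 240 240 240 241 240 240 240 240 240 241 240 241 240]
258 [240 240 240 240 240 240 240 239 240 240 240 240 240 240]
262 [240 240 241 240 240 239 240 240 240 240 240 239 240 240]
266 [240 240 239 239 240 240 239 240 240 240 240 240 240 240]
270 [240 240 239 239 239 238 239 239 239 239 238 236 236 236]
274 [239 240 239 239 238 238 237 240 239 240 240 240 240 240]
```

View pics/sc3.png

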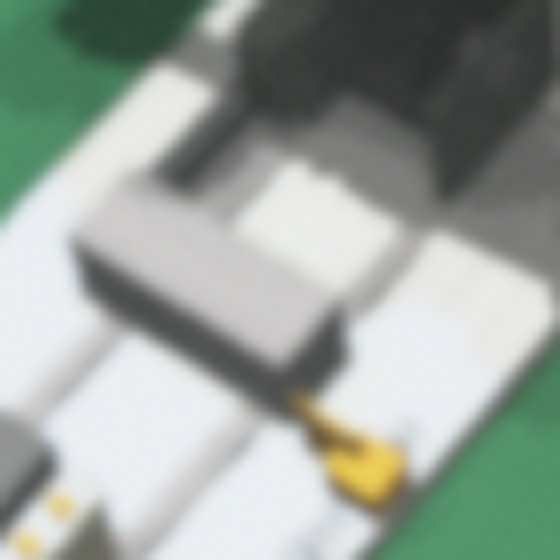

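View pics/top3.png

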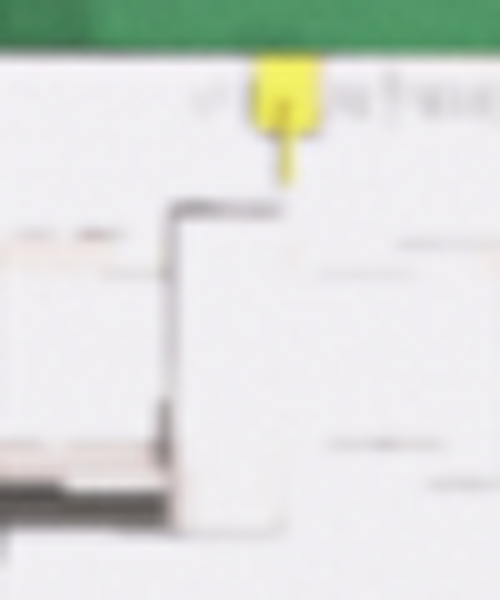

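Run:
```python
from h import *
p=robot.get_image('scene')
a,b,c,e=165,235,235,305;f=8
P=lambda x,y,z:O+ex*x+d*y+np.array([0,0,z])
yy=-13.3
best=np.array([0,0.])
im=cv2.resize(p['img'][a:b,c:e,::-1],None,fx=f,fy=f,interpolation=cv2.INTER_CUBIC)
for S in (np.array([0,0]),):
  for X,col in (([P(-33,yy,43),P(33,yy,43),P(33,yy,13),P(-33,yy,13),P(-33,yy,43)],(0,0,255)),([P(33,yy,43),P(33,yy+24,43),P(-33,yy+24,43),P(-33,yy,43)],(0,0,255)),([P(50,yy,34),P(38,yy,34),P(38,yy,12),P(50,yy,12)],(255,0,255))):
    q=((proj(p,X)-[c,a]+.5)*f).round().astype(np.int32);cv2.polylines(im,[q],False,col,1,cv2.LINE_AA)
cv2.imwrite('pics/sc4.png',im)
```

```text
(no output)
```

View pics/sc4.png

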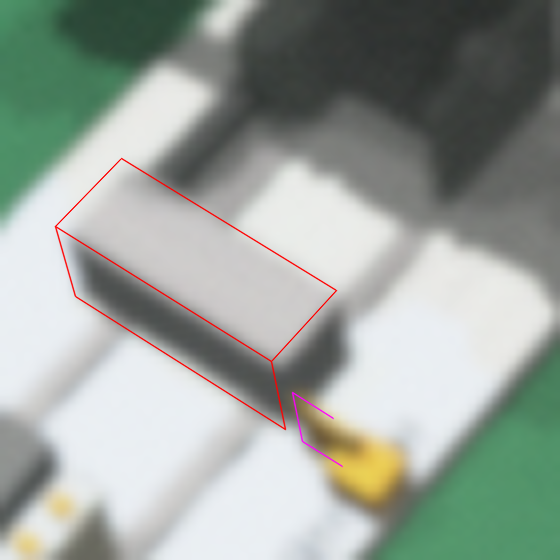

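Run:
```python
from h import *
robot.line_to((CR+d*1.2+[0,0,15]).tolist(),vel=100)
stroke(1.2,-1.3)
robot.line_to((CR+[0,0,90]).tolist(),vel=120)
edges()
q=robot.get_image('top')
cv2.imwrite('pics/top5.png',cv2.resize(q['img'][225:285,320:370,::-1],None,fx=10,fy=10,interpolation=cv2.INTER_CUBIC))
p=robot.get_image('scene')
cv2.imwrite('pics/sc5.png',cv2.resize(p['img'][165:235,235:305,::-1],None,fx=8,fy=8,interpolation=cv2.INTER_CUBIC))
for n,pp in (('top',q),('scene',p)):
    for th in ('jaw','gauge'): print(n,th,[(np.round(jy(np.array(x['centre'])),1),round(x['score'],2)) for x in robot.place_of(pp,th)[:1]])
```

```text
touch True t 15.12 [509.7  86.2  68.6] F [-0.8  0.4  4.8] gw 0.3
pressed t 15.37 [509.8  86.2  68.5] F [-1.9 -0.2  7.4] gw 0.7
end t 15.62 [509.7  83.9  68.5] F [-2.8  0.1  5.5] gw 0.5
(np.float64(-13.219002923264823), np.float64(0.1587919953178783), 27, array([-12.97, -12.69, -12.3 ]))
[(247, [348]), (248, [348]), (249, [348]), (250, [348]), (251, [348]), (252, [348]), (253, [348]), (254, [348]), (255, [348]), (256, [348]), (257, [348]), (258, [348]), (259, [348]), (260, [348]), (261, [348]), (262, [348]), (263, [348]), (264, [348]), (265, [348]), (266, [348]), (267, [348]), (268, [348]), (269, [348]), (270, [348]), (271, [348]), (272, [348]), (273, [348]), (274, [348])]
top jaw [(np.float64(-18.0), 0.67)]
top gauge [(np.float64(-16.3), 0.59)]
scene jaw [(np.float64(-15.9), 0.55)]
scene gauge [(np.float64(-17.0), 0.54)]
```

View pics/top5.png

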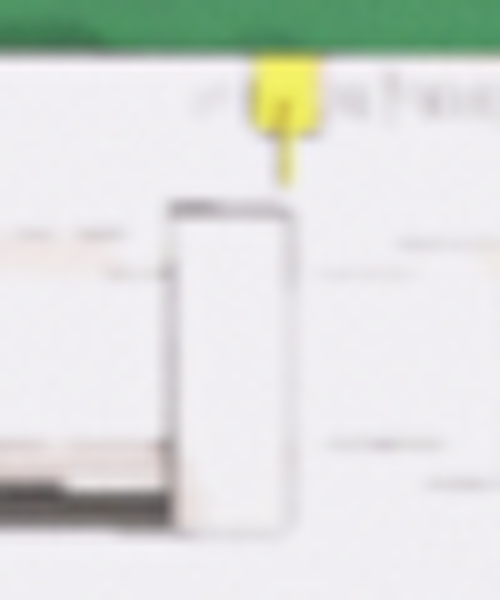

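View pics/sc5.png

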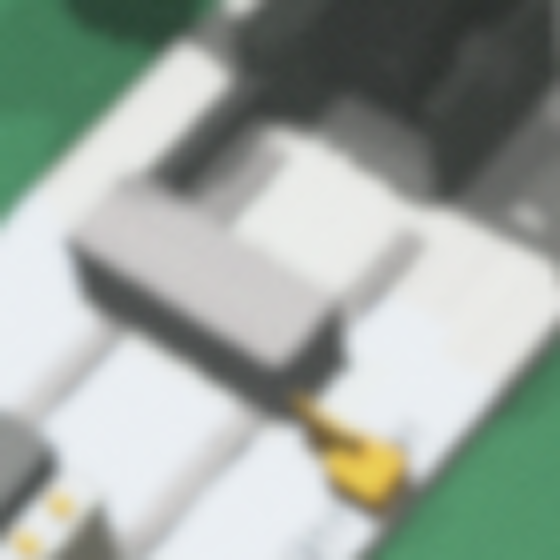

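Run:
```python
from h import *
q=robot.get_image('top');g=q['img'].astype(float).mean(2)
w=np.clip(239-g[247:274,345:353],0,None).sum(0);u=(w*np.arange(345,353)).sum()/w.sum()
print(w.round(),u,'jaw jy(colour)',jy(unproj(q,np.array([u]),np.array([260.]),43.)),'blade',measure(q)[3])
for th in ('module','contactor','tape','screwdriver'): print(th,[np.round(x['centre'],1).tolist() for x in robot.place_of(q,th)[:1]])
st('')
```

```text
[  3.   4.  24. 283. 346.  39.   2.  15.] 348.62668526266845 jaw jy(colour) [-13.44118448] blade [-12.97 -12.73 -12.32]
module [[502.5, -76.6, 10.3]]
contactor [[551.7, 241.7, 1.8]]
tape [[633.9, 90.0, 1.0]]
screwdriver [[646.9, -129.7, 0.8]]
 t 17.34 [509.7  85.  158.5] F [ 0.7 -1.1 -0. ] gw 0.5
```

Run:
```python
from h import *
robot.pause(0.3);robot.finish_job();st('done')
```

```text
the job is handed in; nothing more can be done
the job is handed in; nothing more can be done
```

I closed the jaw to the gauge mark with the wheel and handed the job in at about 18 s of the 45 s allowed. No verdict was reported. I used the shut fingertips in four strokes toward the fixed stop (20, 20, 8 and 2.5 mm). Vertical force in the readings I took was about 4 to 8 N. The hand was lifted about 90 mm above the wheel before handing in.

**Jaw against blade (jig y, allowed ±2.5 mm):**
- **Top camera colour:** jaw front at −13.4 mm, blade at about −12.8 mm. The jaw is about 0.6 mm past the mark.
- **Top camera depth:** jaw at −13.2 ± 1 mm, blade at about −14.1 ± 1 mm. The jaw is about 0.9 mm short.
- **Trained networks:** they disagreed. The top view put the jaw 1.7 mm past the mark and the scene view put it 1.1 mm short, but they are only good to about 4 mm.
- **Scene picture:** the blade is level with the jaw's front corner.

These readings differ in sign, but all are within the tolerance. Depth resolution is about 2 mm per pixel, so I can't say which side of the mark the jaw is on.

**Other things:** in the last picture the module, contactor, tape and screwdriver were where they started, within the networks' error (largest difference about 5 mm).

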